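Fetch the press board from behind the jar, tape and tin

TASK

A printing board is parked under the low wooden shelf, with a jar, a tape roll and a tin standing in front so that it cannot be drawn out. Stand all three upright on the cutting mat first, leaving the board where it is; then draw the board out by its grip and slide it under the head of the grey press, straight and fully home against the stop inside, grip towards the robot, before you touch the three again. Finally put each of the three back upright on the very mark where it stood, leaving the brush cup, glue bottle and wax block alone.

Things in the scene. Friction and masses are not known exactly. Their poses are not given: they have to be found in the camera images.
- shelf: Low plywood shelf, fixed, open in front (its -x). Origin: middle of its front mouth, at table height; x points in, z up. Roof x 0 to 130 mm, 174 mm wide, underside 30 mm, top 42 mm up; inside 150 mm wide, back wall at x 94 mm. In front of it three flat brown 72 mm square marks at x -135, y -80, 0, 80 mm, one thing at the centre of each. Shelf, press and mat may swap places.
- press: Small grey relief press, fixed, open in front (its -x). Origin: middle of its front mouth, at table height; x points in, z up. Head: slab x 0 to 140 mm, 190 mm wide, underside 22 mm, top 44 mm up; inside 150 mm wide, stop face at x 81 mm, table as floor. Black wheel on top, 80 mm across, at x 90 mm, up to 123 mm high. Board home: its origin at x 11 mm, y 0.
- mat: Dark flat cutting mat with a grey grid, fixed on the table, 150 mm (x) by 260 mm (y), 3 mm thick: the side area. Origin: its centre, on the table surface under it; z up.
- board: Wooden printing board with a tile on it, flat, 140 (x) by 130 (y) by 12 mm (15 over the tile), 0.16 kg. Origin: centre of underside; x points away from the grip, z up. Grip: upright dark fin at x -50 mm, y 0, 30 long (x), 20 thick (y), top 52 mm up. Parked under the shelf, x axes alike, origin about 4 mm inside the mouth; draw it out 80 mm before lifting.
- jar: Round lidded glass jar with white lid, 52 mm diameter, 56 mm high, about 0.12 kg (varies). Origin: centre of its underside, z up.
- roll: Small roll of tape lying flat, a ring 58 mm outside diameter, hole about 34 mm, 24 mm high, 0.05 kg. Origin: centre of its underside, z up.
- tin: Closed flat metal tin, about 42 mm (x) by 62 mm (y), 30 mm high, about 0.11 kg (varies). Origin: centre of its underside, z up.
- brush_cup: Bystander: white cup with brushes, 76 mm diameter, brushes up to 150 mm high, standing beyond the work. Origin: centre of its underside.
- glue: Bystander: white glue bottle, 48 mm diameter, 120 mm high, standing beyond the work. Origin: centre of its underside.
- wax: Bystander: reddish wax block, 35 x 25 mm, 14 mm high, lying on the robot's side of the work. Origin: centre of its underside.
Things that resemble listed ones, but are neither listed nor needed, are in the scene too. What is meant by the jar is not black, and is the smaller of those in its own colour.

How it is judged:
On the way, in this order (a step that is already met when the one before it is completed fails the run):
1. jar, roll and tin all stand upright at rest on the mat, the board still within 15 mm of its start (x of jar in the frame of mat between -0.065 and 0.065 m and y of jar in the frame of mat between -0.12 and 0.12 m and height (world z) of each of jar, roll, tin below 0.008 m and linear speed of each of jar, roll, tin below 0.02 m/s and angle between each of jar, roll, tin's own z axis and vertical below 0.1 rad and x of roll in the frame of mat between -0.065 and 0.065 m and y of roll in the frame of mat between -0.12 and 0.12 m and x of tin in the frame of mat between -0.065 and 0.065 m and y of tin in the frame of mat between -0.12 and 0.12 m and distance of board from where it was at the start of the episode below 0.015 m), for 0.2 s.
2. the board lies home in the press while jar, roll and tin still stand on the mat (x of board in the frame of press between -0.002 and 0.016 m and y of board in the frame of press between -0.014 and 0.014 m and height (world z) of board below 0.005 m and angle between the x axis of board and the x axis of press, either way round below 0.12 rad and linear speed of each of board, jar, roll, tin below 0.02 m/s and angle between each of board, jar, roll, tin's own z axis and vertical below 0.1 rad and x of jar in the frame of mat between -0.065 and 0.065 m and y of jar in the frame of mat between -0.12 and 0.12 m and height (world z) of each of jar, roll, tin below 0.008 m and x of roll in the frame of mat between -0.065 and 0.065 m and y of roll in the frame of mat between -0.12 and 0.12 m and x of tin in the frame of mat between -0.065 and 0.065 m and y of tin in the frame of mat between -0.12 and 0.12 m), for 0.2 s.
At the end, for the whole second after the job is handed in: The board lies flat under the press head with its origin within 13 mm of the stop position, within 14 mm of the middle and 0.12 rad of straight; jar, roll and tin each stand upright within 15 mm of where they stood at the start; all at rest (x of board in the frame of press between -0.002 and 0.016 m and y of board in the frame of press between -0.014 and 0.014 m and height (world z) of board below 0.005 m and angle between the x axis of board and the x axis of press, either way round below 0.12 rad and linear speed of each of board, jar, roll, tin below 0.02 m/s and angle between each of board, jar, roll, tin's own z axis and vertical below 0.1 rad and distance of each of jar, roll, tin from where it was at the start of the episode below 0.015 m); the robot touches nothing.
It fails at once if the brush cup is moved more than 30 mm (distance of brush_cup from where it was at the start of the episode above 0.03 m).
It fails at once if the glue bottle is moved more than 30 mm (distance of glue from where it was at the start of the episode above 0.03 m).
It fails at once if the wax block is moved more than 30 mm (distance of wax from where it was at the start of the episode above 0.03 m).
It fails at once if jar, roll or tin is tipped over (angle between any of jar, roll, tin's own z axis and vertical above 0.8 rad).
It also fails if it takes over 152 s, if anything falls off the work surface, if the arm or the gripper's body presses on something with over 40 N, if the wrist force passes 120 N, or if a joint passes its speed limit or range.

ROBOT

A 7-joint arm with a two-finger parallel gripper is mounted at the origin on the work surface. World frame = base frame: x ahead of the robot, y to its left, z up, the work surface at z = 0. Lengths are in m, angles in rad, forces in N, time in s.
With the tool pointing down it reaches from about 0.4 to 0.85 m from the base axis. Payload 4.5 kg.
Tool frame: the origin (TCP) lies between the finger pads; the fingertips stand 19 mm ahead of it and the grasp point (between the pads) is the TCP (r.tips_ahead is the distance from the TCP to the fingertips, in m); z points along the fingers, y is the line along which they close (so a half turn about z gives the same grasp; the last joint's range is limited). The gripper opens to 88 mm and grips with 3 to 60 N. Pads are 18 mm wide; open, the fingers measure 123 mm over their backs; the gripper's body (75 mm by 187 mm) begins 45 mm behind the grasp point.
Start: joints at [1.341, 0.689, -0.195, 1.565, 0.157, 0.902, -0.215], TCP at [0.163, -0.603, 0.258] pointing down, gripper open.
Joint ranges: [-3.01, 3.01], [-0.46, 2.08], [-1.47, 1.51], [0.13, 2.56], [-1, 4.14], [0.04, 2.09], [-2.66, 2.66]. Speed limits (rad/s): [2.57, 2.57, 3.14, 3.14, 3.14, 3.14, 3.14].

INTERFACE

Orientations are given as a unit quaternion [x, y, z, w].
In Python, from plant import r, cams, models gives the robot as it stands. The module is installed in compiled form; this text tells all that it offers.
- The arm moves only by the tool jog_arm, never from a script. Its arguments are lists of equal length, an entry for each row: "turn": the turn, a rotation vector about the tool's x, y, z in rad, a list of three; "translation": the shift along the tool's x, y, z in m, a list of three; "grip": the closure, from 0 (fully open) to 1 (shut). In form: {"turn": [[ax, ay, az], ...], "translation": [[tx, ty, tz], ...], "grip": [grip, ...]}. A call has 1 to 20 rows; each row is the pose to reach, as a shift and turn from the pose commanded when the call began, along the tool's axes at that moment; what a row does not reach only later rows make up. A row lasts 1/8 s, in which the tool goes at most 62.5 mm and 10.7 degrees, less where a joint would pass 70% of its speed; a pose out of reach is approached as far as the arm can. A call with a gripper value outside its range is refused whole. The fingers move at their own pace and stop on an object; "force" is the grip in N (left out, the last holds). Time passes only in rows, so rows that repeat a pose let the fingers close. It gives the time, the measured TCP pose, the force, the opening and the grip force at its end, in the units of the state.
- r.get_state(): the state, without advancing time (a new reading comes with each control period).
- cams.snapshot(name): name is "scene" or "top" or "wrist"; returns the picture (480x640x3 uint8, red, green, blue); there is no depth.
- cams.camera_params(name): a dict with "fx", "fy", "cx", "cy" (pixels), "eye" and "orientation" of the camera in the world. Camera axes: x right, y up, looking along -z (the intrinsics and any distortion apply to the point x, -y, -z); pixel columns grow to the right and rows downward; lengths in m; the calibration is good to about 2 mm. A picture is of the moment at which its call begins: read the wrist's pose just before it. camera_params takes no time and is no camera call; for the wrist camera it gives the pose at the moment of the call.
- r.finish_job(): hands the job in; it is judged then, once.
Trained networks look in the newest picture that a camera, given by its name, has taken for a name from the list of things; names that differ only in an ending like _2 or _b are one class to them, and where a whole thing is asked for, a point or a joint stands for the part that bears it (a point fixed in the world has none). Each returns a list of dicts, best first, with "p" (0 to 1); they miss things now and then, are a little off and sometimes report something else, mostly with a low value. They report only what shows in the picture. A call takes as long as a camera call. They do not tell look-alikes from the thing itself.
- models.find_in(camera, name): "position" ([x, y, z] in m, in world coordinates, good to about 4 mm: the middle of the surface that is visible of it).
- models.masks_of(camera, name): "pixels" (480x640 bool, what is visible of it).
- models.place_of(camera, name): "position" ([x, y, z] in m, in world coordinates, good to about 4 mm: a listed point, or the origin of a listed thing).
The state is a dict: "clock": time; "q": joint angles; "qd": joint speeds; "joint_torque": joint torques, N m; "tool_pos": TCP position; "eef_rot": TCP orientation; "contact_force": force on the tool from outside, world axes, zero at the start; "moment": the same for the moment, N m; "opening": opening from 0.0 (shut) to 1.0 (fully open); "finger_force": force on a finger pad.
Only numpy, scipy, OpenCV 4.12 (cv2) and the standard library are available. Lean on these libraries where they do the work, as an engineer would, in place of code of your own. Each camera call takes 0.05 s, during which the arm holds its last target. There are 200 camera calls.

## Working session

There is one attempt and no reset: what is moved stays moved. The work goes in short steps, Python scripts to look and compute and a tool call to move; the robot and the scene stay as the last step left them, time stands still between calls to the robot, and variables do not carry over. Pictures are saved under pics/ and viewed, at most 14 in all, crops included, and the job is handed in when it is done.

Besides the shell and the picture viewer there is one more tool, called after "Request:" by a JSON object that holds its "fn" and its "kwargs". jog_arm: Moves the arm, as the interface text tells. Its arguments: {"type":"object","properties":{"turn":{"type":"array"},"translation":{"type":"array"},"grip":{"type":"array"},"force":{"type":"number"}},"required":["turn","translation","grip"]}

```bash
mkdir -p pics
python3 - <<'E'
from plant import r,cams,models
import cv2,numpy as np
s=r.get_state();print(s['clock'],s['tool_pos'],s['eef_rot'],s['opening'])
for c in ['top','scene']:
    im=cams.snapshot(c);cv2.imwrite(f'pics/{c}0.png',im[:,:,::-1])
    p=cams.camera_params(c);print(c,p)
    for n in ['shelf','press','mat','board','jar','roll','tin','brush_cup','glue','wax']:
        print(n,[(np.round(d['position'],3).tolist(),round(d['p'],2)) for d in models.place_of(c,n)])
E
```

```text
0.0 [ 0.16276163 -0.60280949  0.25688956] [ 9.91306529e-01  1.31569265e-01 -1.97102288e-04 -9.25181666e-04] 0.9973210367250704
top {'fx': 581.9394604903496, 'fy': 581.9394604903496, 'cx': 311.0593298129778, 'cy': 240.6363586765056, 'eye': array([0.32628279, 0.01676874, 1.22222563]), 'orientation': array([-0.05949793,  0.05976895,  0.70652939, -0.70264065])}
shelf [([0.575, 0.294, -0.003], 0.63)]
press [([0.579, -0.292, -0.002], 0.89), ([0.356, -0.155, 0.002], 0.62)]
mat [([0.605, -0.01, -0.003], 0.59)]
board [([0.579, 0.297, -0.002], 0.8), ([0.44, 0.297, 0.001], 0.47)]
jar [([0.326, 0.416, 0.001], 0.8), ([0.44, 0.381, 0.004], 0.77), ([0.322, 0.318, 0.001], 0.74)]
roll [([0.576, 0.294, -0.008], 0.22)]
tin [([0.444, 0.216, 0.001], 0.98)]
brush_cup [([0.762, 0.145, 0.0], 0.66)]
glue [([0.759, -0.142, -0.005], 0.92)]
wax [([0.353, -0.156, 0.0], 0.65)]
scene {'fx': 574.0164614673702, 'fy': 574.0164614673702, 'cx': 322.67142351560653, 'cy': 243.4020806047941, 'eye': array([ 1.09023592, -0.39321762,  1.05396233]), 'orientation': array([0.26256053, 0.13273885, 0.43304422, 0.8520065 ])}
shelf [([0.575, 0.294, -0.002], 0.83)]
press [([0.576, -0.292, -0.002], 0.9)]
mat [([0.599, -0.011, 0.003], 0.82)]
board [([0.601, -0.01, 0.003], 0.61), ([0.58, 0.294, 0.003], 0.56)]
jar [([0.445, 0.373, -0.002], 0.62), ([0.319, 0.317, 0.002], 0.62), ([0.328, 0.417, 0.002], 0.61)]
roll [([0.446, 0.294, -0.001], 0.84)]
tin [([0.444, 0.211, -0.001], 0.95), ([0.577, 0.294, -0.001], 0.7)]
brush_cup [([0.764, 0.141, -0.002], 0.93)]
glue [([0.758, -0.142, 0.0], 0.94)]
wax [([0.36, -0.149, 0.002], 0.56)]
```

View pics/top0.png

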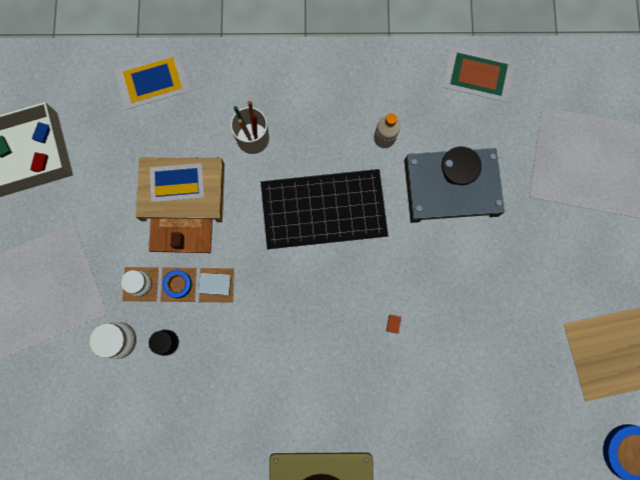

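View pics/scene0.png

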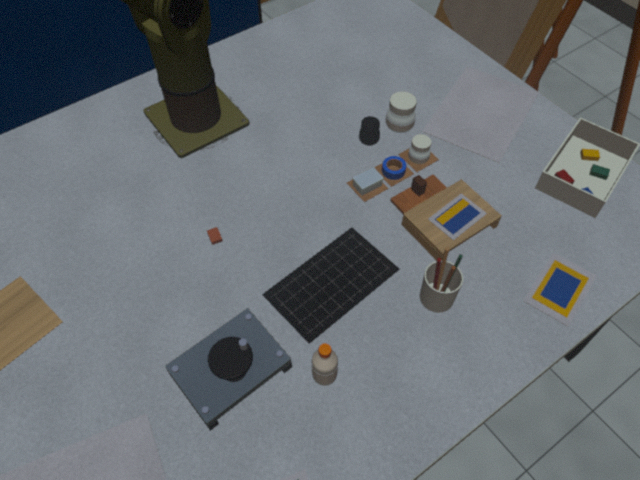

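The top view shows the shelf (180,190) with the board grip at (177,240), jar (135,282), roll (177,284), tin (215,285), mat (323,209), press (455,185) and wax (393,324). The larger white jar at (110,340) and the black one at (163,342) are decoys. Next I measure the yaws.

```bash
cat > h.py <<'E'
from plant import r,cams,models
import cv2,numpy as np
from scipy.spatial.transform import Rotation as R
def unproj(p,uv,z):
    uv=np.atleast_2d(uv).astype(float)
    d=np.c_[(uv[:,0]-p['cx'])/p['fx'],-(uv[:,1]-p['cy'])/p['fy'],-np.ones(len(uv))]
    d=R.from_quat(p['orientation']).apply(d);e=np.array(p['eye'])
    return (e+d*((z-e[2])/d[:,2])[:,None])[:,:2]
def rect(cam,name,z,i=0):
    m=models.masks_of(cam,name)[i]['pixels'].astype(np.uint8)
    c=max(cv2.findContours(m,cv2.RETR_EXTERNAL,cv2.CHAIN_APPROX_NONE)[0],key=cv2.contourArea)[:,0]
    return cv2.minAreaRect(unproj(cams.camera_params(cam),c,z).astype(np.float32))
def rel(pos,yaw=None):
    """tool-frame translation / turn to reach pos with tool down, finger line (tool y) at world yaw"""
    s=r.get_state();T=R.from_quat(s['eef_rot'])
    print('t',s['clock'],np.round(s['tool_pos'],4),'yaxis',np.round(T.apply([0,1,0]),3))
    out=[np.round(T.inv().apply(np.array(q)-s['tool_pos']),4).tolist() for q in np.atleast_2d(pos)]
    return out
E
python3 - <<'E'
from h import *
cams.snapshot('top')
for n,z in [('mat',.003),('press',.044),('shelf',.042),('tin',.03),('jar',.056),('roll',.024),('board',.012)]:
    for i in range(3 if n in('jar','board','press') else 1):
        try: print(n,rect('top',n,z,i))
        except Exception as e: pass
cams.snapshot('wrist');p=cams.camera_params('wrist');print(p)
s=r.get_state();T=R.from_quat(s['eef_rot']);print(T.as_matrix().round(3), T.inv().apply(p['eye']-s['tool_pos']),T.inv().apply(R.from_quat(p['orientation']).apply([0,0,-1])))
E
```

```text
mat ((0.6038817167282104, -0.011475399136543274), (0.15187135338783264, 0.2619459927082062), 5.83150053024292)
press ((0.6485748887062073, -0.283926397562027), (0.15765605866909027, 0.19939285516738892), 3.36967134475708)
press ((0.43954163789749146, 0.2872091829776764), (0.058991074562072754, 0.0528222993016243), 89.68373107910156)
shelf ((0.6390990614891052, 0.29014021158218384), (0.18560791015625, 0.1377214938402176), 89.68268585205078)
tin ((0.44125014543533325, 0.2132377326488495), (0.06433053314685822, 0.04238022118806839), 86.09635162353516)
jar ((0.3238050043582916, 0.3082631230354309), (0.05734866484999657, 0.050572942942380905), 89.68431854248047)
jar ((0.44192442297935486, 0.36662814021110535), (0.06312737613916397, 0.050101686269044876), 77.21946716308594)
jar ((0.32833391427993774, 0.4081015884876251), (0.09141933917999268, 0.07010519504547119), 89.68404388427734)
roll ((0.4420038163661957, 0.29224538803100586), (0.05956461653113365, 0.05586215481162071), 45.876670837402344)
board ((0.5459498167037964, 0.2913430333137512), (0.13184693455696106, 0.07200072705745697), 88.58031463623047)
{'fx': 342.1458993924521, 'fy': 342.1458993924521, 'cx': 315.0861181742056, 'cy': 240.4756955564892, 'eye': array([ 0.23625757, -0.5844358 ,  0.38428092]), 'orientation': array([-0.11830121,  0.0908705 , -0.6013691 ,  0.78492202])}
[[ 0.965  0.261  0.   ]
 [ 0.261 -0.965 -0.   ]
 [-0.     0.    -1.   ]] [ 0.07565935  0.00081527 -0.12654338] [-2.95004081e-01 -5.82514846e-04  9.55495815e-01]
```

Request:
{"fn": "jog_arm", "kwargs": {"turn": [[0, 0, -0.2], [0, 0, -0.4], [0, 0, -0.6], [0, 0, -0.8], [0, 0, -1.0], [0, 0, -1.2], [0, 0, -1.31], [0, 0, -1.31], [0, 0, -1.31], [0, 0, -1.31], [0, 0, -1.31], [0, 0, -1.31], [0, 0, -1.31], [0, 0, -1.31], [0, 0, -1.31], [0, 0, -1.31], [0, 0, -1.31], [0, 0, -1.31], [0, 0, -1.31], [0, 0, -1.31]], "translation": [[0.327, -0.225, 0], [0.327, -0.225, 0], [0.327, -0.225, 0], [0.327, -0.225, 0], [0.327, -0.225, 0], [0.327, -0.225, 0], [0.327, -0.225, 0], [0.444, -0.504, 0], [0.444, -0.504, 0], [0.444, -0.504, 0], [0.444, -0.504, 0], [0.444, -0.504, 0], [0.5, -0.79, 0], [0.5, -0.79, 0], [0.5, -0.79, 0], [0.5, -0.79, 0], [0.5, -0.79, 0], [0.5, -0.79, 0], [0.5, -0.79, 0], [0.5, -0.79, 0]], "grip": [0.2, 0.2, 0.2, 0.2, 0.2, 0.2, 0.2, 0.2, 0.2, 0.2, 0.2, 0.2, 0.2, 0.2, 0.2, 0.2, 0.2, 0.2, 0.2, 0.2], "force": 25}}

```text
clock: 4.35
tool_pos: [0.4402, 0.2876, 0.2576]
eef_rot: [0.707, 0.707, -0.001, 0.001]
contact_force: [0.2, -0.6, -0.0]
opening: 0.8
finger_force: 0.0
```

Run:
```python
from h import *
im=cams.snapshot('wrist');cv2.imwrite('pics/w1.png',im[:,:,::-1]);p=cams.camera_params('wrist')
for n,z in [('jar',.056),('roll',.024),('tin',.03),('board',.012),('shelf',.042)]:
    print(n,[(np.round(d['position'],3).tolist(),round(d['p'],2)) for d in models.place_of('wrist',n)])
    for i in range(3):
        try: print('  ',np.round(np.hstack(rect('wrist',n,z,i)),3))
        except IndexError: pass
print(rel([.44,.29,.2]))
```

```text
jar [([0.329, 0.415, -0.005], 0.9), ([0.325, 0.315, 0.003], 0.84), ([0.445, 0.374, -0.001], 0.56)]
   [ 0.329  0.413  0.07   0.092 63.242]
   [ 0.33   0.32   0.062  0.047 25.93 ]
   [0.443 0.376 0.046 0.047 0.069]
roll [([0.438, 0.298, -0.003], 0.73)]
   [4.4200e-01 2.9900e-01 5.9000e-02 5.7000e-02 6.2677e+01]
tin [([0.441, 0.219, -0.0], 0.87)]
   [4.4000e-01 2.2200e-01 6.8000e-02 4.2000e-02 8.6142e+01]
board [([0.579, 0.295, -0.003], 0.79), ([0.439, 0.217, 0.002], 0.52), ([0.443, 0.37, -0.0], 0.2)]
   [5.4500e-01 2.9600e-01 1.3100e-01 7.6000e-02 8.8488e+01]
   [7.6200e-01 1.6700e-01 3.8000e-02 8.0000e-02 7.3665e+01]
shelf [([0.578, 0.293, -0.005], 0.7)]
   [ 0.634  0.295  0.173  0.144 89.217]
   [7.3600e-01 1.8300e-01 3.4000e-02 7.2000e-02 7.4084e+01]
t 5.4 [0.4397 0.2897 0.2577] yaxis [1.    0.003 0.   ]
[[0.0003, 0.0003, 0.0577]]
```

View pics/w1.png

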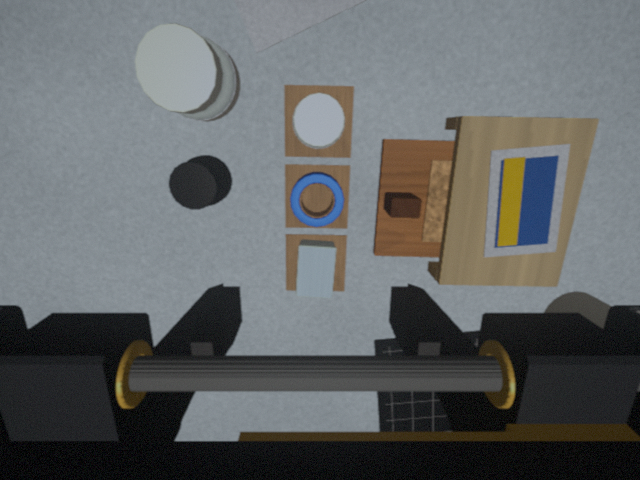

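Run:
```python
from h import *
p=cams.camera_params('wrist')
for z in (.05,.06,.07,.08,.09,.1): print(z,unproj(p,[[177,68],[136,68],[218,68],[194,183],[318,121]],z).round(3).tolist())
```

```text
0.05 [[0.317, 0.421], [0.28, 0.421], [0.353, 0.421], [0.321, 0.32], [0.442, 0.377]]
0.06 [[0.32, 0.42], [0.285, 0.42], [0.356, 0.42], [0.325, 0.321], [0.442, 0.377]]
0.07 [[0.324, 0.418], [0.29, 0.418], [0.358, 0.418], [0.328, 0.323], [0.442, 0.377]]
0.08 [[0.328, 0.416], [0.295, 0.416], [0.361, 0.416], [0.332, 0.324], [0.441, 0.376]]
0.09 [[0.331, 0.415], [0.299, 0.415], [0.363, 0.415], [0.336, 0.326], [0.441, 0.376]]
0.1 [[0.335, 0.413], [0.304, 0.413], [0.366, 0.413], [0.339, 0.327], [0.441, 0.376]]
```

Request:
{"fn": "jog_arm", "kwargs": {"turn": [[0, 0, -0.15], [0, 0, -0.3], [0, 0, -0.436], [0, 0, -0.436], [0, 0, -0.436], [0, 0, -0.436], [0, 0, -0.436], [0, 0, -0.436], [0, 0, -0.436], [0, 0, -0.436], [0, 0, -0.436], [0, 0, -0.436], [0, 0, -0.436], [0, 0, -0.436]], "translation": [[0.04, 0.002, 0.02], [0.0865, 0.0025, 0.05], [0.0865, 0.0025, 0.08], [0.0865, 0.0025, 0.11], [0.0865, 0.0025, 0.15], [0.0865, 0.0025, 0.18], [0.0865, 0.0025, 0.2], [0.0865, 0.0025, 0.2155], [0.0865, 0.0025, 0.2155], [0.0865, 0.0025, 0.2155], [0.0865, 0.0025, 0.2155], [0.0865, 0.0025, 0.2155], [0.0865, 0.0025, 0.2155], [0.0865, 0.0025, 0.2155]], "grip": [0.2, 0.2, 0.2, 0.2, 0.2, 0.2, 0.2, 0.2, 0.2, 1, 1, 1, 1, 1], "force": 20}}

```text
clock: 7.15
tool_pos: [0.4425, 0.3766, 0.043]
eef_rot: [0.536, 0.844, 0.001, 0.0]
contact_force: [-0.2, -0.1, 6.6]
opening: 0.562
finger_force: 20.2
```

Request:
{"fn": "jog_arm", "kwargs": {"turn": [[0, 0, 0], [0, 0, 0], [0, 0, 0], [0, 0, 0.1], [0, 0, 0.2], [0, 0, 0.3], [0, 0, 0.4], [0, 0, 0.436], [0, 0, 0.436], [0, 0, 0.436], [0, 0, 0.436], [0, 0, 0.436], [0, 0, 0.436], [0, 0, 0.436], [0, 0, 0.436], [0, 0, 0.436], [0, 0, 0.436], [0, 0, 0.436]], "translation": [[0, 0, -0.03], [0, 0, -0.07], [0, 0, -0.1], [-0.04, 0.001, -0.1], [-0.09, 0.002, -0.1], [-0.14, 0.003, -0.1], [-0.19, 0.004, -0.1], [-0.24, 0.005, -0.1], [-0.29, 0.007, -0.1], [-0.325, 0.008, -0.1], [-0.343, 0.008, -0.09], [-0.343, 0.008, -0.07], [-0.343, 0.008, -0.04], [-0.343, 0.008, -0.02], [-0.343, 0.008, -0.01], [-0.343, 0.008, -0.0035], [-0.343, 0.008, -0.0035], [-0.343, 0.008, -0.0035]], "grip": [1, 1, 1, 1, 1, 1, 1, 1, 1, 1, 1, 1, 1, 1, 1, 1, 1, 1]}}

```text
clock: 9.4
tool_pos: [0.5954, 0.0693, 0.0462]
eef_rot: [0.706, 0.708, 0.001, 0.0]
contact_force: [-0.5, -0.3, -1.6]
opening: 0.561
finger_force: 19.7
```

Request:
{"fn": "jog_arm", "kwargs": {"turn": [[0, 0, 0], [0, 0, 0], [0, 0, 0], [0, 0, 0], [0, 0, 0], [0, 0, 0], [0, 0, 0], [0, 0, 0], [0, 0, 0], [0, 0, 0], [0, 0, 0], [0, 0, 0], [0, 0, 0], [0, 0, 0], [0, 0, 0], [0, 0, 0], [0, 0, 0], [0, 0, 0], [0, 0, 0], [0, 0, 0]], "translation": [[0, 0, 0.0015], [0, 0, 0.0015], [0, 0, 0.0015], [0, 0, 0.0015], [0, 0, -0.03], [0, 0, -0.08], [0.03, -0.02, -0.1], [0.08, -0.054, -0.1], [0.13, -0.088, -0.1], [0.18, -0.122, -0.1], [0.228, -0.154, -0.1], [0.228, -0.154, -0.07], [0.228, -0.154, -0.04], [0.228, -0.154, -0.01], [0.228, -0.154, 0.01], [0.228, -0.154, 0.023], [0.228, -0.154, 0.023], [0.228, -0.154, 0.023], [0.228, -0.154, 0.023], [0.228, -0.154, 0.023]], "grip": [1, 0.25, 0.25, 0.25, 0.25, 0.25, 0.14, 0.14, 0.14, 0.14, 0.14, 0.14, 0.14, 0.14, 0.14, 0.14, 0.14, 1, 1, 1], "force": 15}}

```text
clock: 11.9
tool_pos: [0.4408, 0.2969, 0.0234]
eef_rot: [0.706, 0.708, 0.001, 0.0]
contact_force: [-0.4, -0.3, 3.3]
opening: 0.666
finger_force: 15.0
```

Request:
{"fn": "jog_arm", "kwargs": {"turn": [[0, 0, 0], [0, 0, 0], [0, 0, 0], [0, 0, 0], [0, 0, 0], [0, 0, 0], [0, 0, 0], [0, 0, 0], [0, 0, 0], [0, 0, 0], [0, 0, 0], [0, 0, 0], [0, 0, 0], [0, 0, 0], [0, 0, 0], [0, 0, 0], [0, 0, 0], [0, 0, 0], [0, 0, 0], [0, 0, 0]], "translation": [[0, 0, -0.03], [0, 0, -0.07], [0, 0, -0.1], [-0.04, 0.021, -0.1], [-0.09, 0.047, -0.1], [-0.14, 0.074, -0.1], [-0.19, 0.1, -0.1], [-0.24, 0.126, -0.1], [-0.285, 0.15, -0.1], [-0.308, 0.162, -0.09], [-0.308, 0.162, -0.06], [-0.308, 0.162, -0.03], [-0.308, 0.162, -0.012], [-0.308, 0.162, -0.004], [-0.308, 0.162, -0.002], [-0.308, 0.162, -0.002], [-0.308, 0.162, -0.002], [-0.308, 0.162, -0.002], [-0.308, 0.162, -0.04], [-0.308, 0.162, -0.1]], "grip": [1, 1, 1, 1, 1, 1, 1, 1, 1, 1, 1, 1, 1, 1, 1, 0.2, 0.2, 0.2, 0.2, 0.2]}}

```text
clock: 14.4
tool_pos: [0.602, -0.0111, 0.1222]
eef_rot: [0.706, 0.708, -0.002, -0.001]
contact_force: [0.9, -0.3, 0.0]
opening: 0.801
finger_force: 0.0
```

Request:
{"fn": "jog_arm", "kwargs": {"turn": [[0, 0, 0.045], [0, 0, 0.045], [0, 0, 0.045], [0, 0, 0.045], [0, 0, 0.045], [0, 0, 0.045], [0, 0, 0.045], [0, 0, 0.045], [0, 0, 0.045], [0, 0, 0.045], [0, 0, 0.045], [0, 0, 0.045], [0, 0, 0.045], [0, 0, 0.045], [0, 0, 0.045]], "translation": [[0.04, -0.029, 0], [0.09, -0.064, 0], [0.14, -0.1, 0], [0.19, -0.136, 0], [0.2285, -0.163, 0], [0.2285, -0.163, 0.03], [0.2285, -0.163, 0.06], [0.2285, -0.163, 0.085], [0.2285, -0.163, 0.0975], [0.2285, -0.163, 0.0975], [0.2285, -0.163, 0.0975], [0.2285, -0.163, 0.0975], [0.2285, -0.163, 0.0975], [0.2285, -0.163, 0.0975], [0.2285, -0.163, 0.0975]], "grip": [0.3, 0.3, 0.3, 0.3, 0.3, 0.3, 0.3, 0.3, 0.3, 0.3, 1, 1, 1, 1, 1], "force": 20}}

```text
clock: 16.27
tool_pos: [0.4401, 0.2173, 0.0259]
eef_rot: [0.722, 0.692, 0.001, 0.0]
contact_force: [0.8, -0.9, 5.5]
opening: 0.467
finger_force: 19.9
```

Request:
{"fn": "jog_arm", "kwargs": {"turn": [[0, 0, 0], [0, 0, 0], [0, 0, 0], [0, 0, 0], [0, 0, 0], [0, 0, 0], [0, 0, 0], [0, 0, 0], [0, 0, 0], [0, 0, 0], [0, 0, 0], [0, 0, 0], [0, 0, 0], [0, 0, 0], [0, 0, 0], [0, 0, 0], [0, 0, 0], [0, 0, 0], [0, 0, 0], [0, 0, 0]], "translation": [[0, 0, -0.03], [0, 0, -0.07], [0, 0, -0.1], [-0.04, 0.025, -0.1], [-0.09, 0.055, -0.1], [-0.14, 0.086, -0.1], [-0.19, 0.117, -0.1], [-0.24, 0.148, -0.1], [-0.285, 0.176, -0.1], [-0.3, 0.185, -0.09], [-0.3, 0.185, -0.06], [-0.3, 0.185, -0.03], [-0.3, 0.185, -0.012], [-0.3, 0.185, -0.004], [-0.3, 0.185, -0.002], [-0.3, 0.185, -0.002], [-0.3, 0.185, -0.002], [-0.3, 0.185, -0.002], [-0.3, 0.185, -0.06], [-0.3, 0.185, -0.12]], "grip": [1, 1, 1, 1, 1, 1, 1, 1, 1, 1, 1, 1, 1, 1, 1, 0.3, 0.3, 0.3, 0.3, 0.3]}}

```text
clock: 18.77
tool_pos: [0.6114, -0.0903, 0.1459]
eef_rot: [0.722, 0.692, -0.0, -0.001]
contact_force: [1.2, -0.2, 0.5]
opening: 0.698
finger_force: 0.0
```

Request:
{"fn": "jog_arm", "kwargs": {"turn": [[0, 0, -0.15], [0, 0, -0.3], [0, 0, -0.45], [0, 0, -0.6], [0, 0, -0.75], [0, 0, -0.9], [0, 0, -1.05], [0, 0, -1.2], [0, 0, -1.35], [0, 0, -1.5], [0, 0, -1.616], [0, 0, -1.616], [0, 0, -1.616], [0, 0, -1.616]], "translation": [[0, -0.03, -0.05], [-0.04, -0.08, -0.1], [-0.1, -0.132, -0.104], [-0.15, -0.132, -0.104], [-0.196, -0.132, -0.104], [-0.196, -0.132, -0.104], [-0.196, -0.132, -0.104], [-0.196, -0.132, -0.104], [-0.196, -0.132, -0.104], [-0.196, -0.132, -0.104], [-0.196, -0.132, -0.104], [-0.196, -0.132, -0.104], [-0.196, -0.132, -0.104], [-0.196, -0.132, -0.104]], "grip": [0.3, 0.3, 0.3, 0.3, 0.3, 0.3, 0.3, 0.3, 0.3, 0.3, 0.3, 0.3, 0.3, 0.3]}}

```text
clock: 20.52
tool_pos: [0.4717, -0.2807, 0.2493]
eef_rot: [-0.001, 1.0, -0.0, 0.0]
contact_force: [-0.5, 0.2, 0.1]
opening: 0.697
finger_force: 0.0
```

Run:
```python
from h import *
im=cams.snapshot('wrist');cv2.imwrite('pics/w2.png',im[:,:,::-1])
print(r.get_state()['q'].round(2))
print([(np.round(d['position'],4).tolist(),round(d['p'],2)) for d in models.place_of('wrist','press')])
print(rect('wrist','press',.044)); p=cams.camera_params('wrist');print(p['eye'],p['orientation'])
cams.snapshot('top')
for n in ['jar','roll','tin','board']: print(n,[(np.round(d['position'],3).tolist(),round(d['p'],2)) for d in models.place_of('top',n)])
```

```text
[ 1.04  0.8  -1.08  1.78  0.81  1.07  1.24]
[([0.5782, -0.2909, 0.0001], 0.67)]
((0.5958361625671387, -0.28252238035202026), (0.08287176489830017, 0.17766831815242767), 2.696763277053833)
[ 0.39455764 -0.28183225  0.37584253] [-0.10567687 -0.10608941  0.69989594  0.69837176]
jar [([0.323, 0.319, 0.001], 0.85), ([0.328, 0.415, 0.002], 0.71), ([0.591, 0.072, 0.005], 0.68)]
roll [([0.6, -0.012, 0.001], 0.84), ([0.577, 0.296, -0.002], 0.35)]
tin [([0.614, -0.089, 0.005], 0.68)]
board [([0.58, 0.294, 0.0], 0.71)]
```

View pics/w2.png

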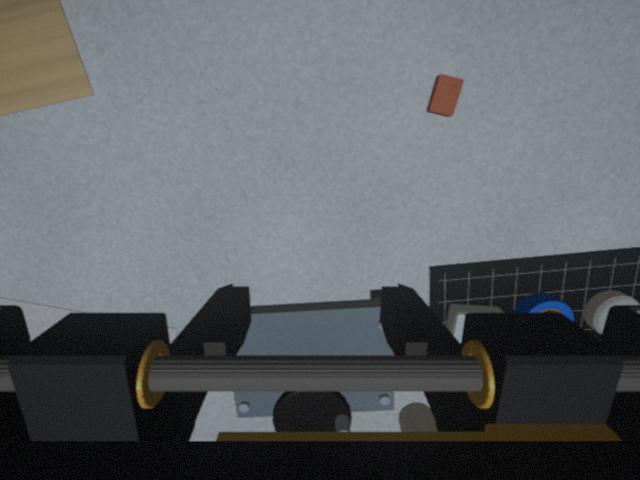

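Run:
```python
from h import *
im=cv2.imread('pics/w2.png');g=cv2.cvtColor(im,cv2.COLOR_BGR2GRAY).astype(int)
p=cams.camera_params('wrist')
for u in range(255,381,25): print(u,g[290:322,u].tolist())
up=[];lo=[]
for u in range(255,376,5):
    c=g[285:325,u];d=np.diff(c); a=int(np.argmin(d)); b=a+int(np.argmax(d[a:a+20])); up.append([u,285+a+.5]);lo.append([u,285+b+.5])
for uv,z in((up,.022),(lo,.044)):
    P=unproj(p,uv,z);k=np.polyfit(P[:,1],P[:,0],1);print(z,'yaw',np.degrees(np.arctan(-k[0])),'x at y=-.292',np.polyval(k,-.292),np.std(P[:,0]-np.polyval(k,P[:,1])))
```

```text
255 [138, 138, 139, 139, 144, 144, 141, 141, 142, 144, 145, 145, 144, 146, 141, 112, 69, 50, 50, 48, 50, 53, 52, 62, 91, 98, 94, 95, 96, 96, 95, 96]
280 [143, 144, 145, 144, 145, 143, 144, 143, 142, 142, 141, 140, 143, 135, 93, 52, 53, 50, 53, 49, 53, 58, 76, 94, 96, 94, 95, 97, 94, 96, 98, 97]
305 [143, 146, 147, 147, 143, 143, 142, 143, 140, 142, 144, 136, 116, 72, 52, 46, 50, 47, 51, 45, 60, 86, 94, 94, 93, 95, 97, 96, 94, 95, 93, 96]
330 [143, 144, 141, 141, 141, 143, 145, 146, 147, 144, 136, 100, 62, 49, 54, 49, 47, 52, 52, 69, 93, 96, 94, 97, 94, 95, 95, 96, 93, 96, 94, 96]
355 [144, 145, 143, 143, 143, 141, 142, 138, 143, 132, 82, 49, 54, 51, 55, 51, 52, 57, 82, 93, 99, 96, 97, 96, 95, 96, 93, 96, 97, 96, 96, 93]
380 [43, 38, 41, 36, 37, 37, 40, 39, 43, 48, 44, 45, 47, 48, 41, 40, 49, 59, 64, 68, 66, 64, 58, 59, 52, 49, 52, 39, 47, 42, 41, 33]
0.022 yaw 5.762878190488423 x at y=-.292 0.5781398971329662 0.0027876869502894766
0.044 yaw 3.975117595216343 x at y=-.292 0.5770123333246182 0.0003934402325482226
```

Request:
{"fn": "jog_arm", "kwargs": {"turn": [[0, 0, 0], [0, 0, 0], [0, 0, 0], [0, 0, 0], [0, 0, 0], [0, 0, 0], [0, 0, 0], [0, 0, 0], [0, 0, 0], [0, 0, 0], [0, 0, 0], [0, 0, 0], [0, 0, 0], [0, 0, 0], [0, 0, 0]], "translation": [[0, 0.03, 0], [0, 0.08, 0], [0, 0.14, 0], [0, 0.2, 0], [0, 0.26, 0], [0, 0.32, 0], [0, 0.38, 0], [0, 0.44, 0], [-0.02, 0.5, 0.02], [-0.038, 0.55, 0.04], [-0.038, 0.576, 0.05], [-0.038, 0.576, 0.05], [-0.038, 0.576, 0.05], [-0.038, 0.576, 0.05], [-0.038, 0.576, 0.05]], "grip": [0.45, 0.45, 0.45, 0.45, 0.45, 0.45, 0.45, 0.45, 0.45, 0.45, 0.45, 0.45, 0.45, 0.45, 0.45]}}

```text
clock: 22.8
tool_pos: [0.5083, 0.2943, 0.1996]
eef_rot: [-0.001, 1.0, -0.0, 0.0]
contact_force: [0.1, 0.2, -0.2]
opening: 0.55
finger_force: 0.0
```

Run:
```python
from h import *
im=cams.snapshot('wrist');cv2.imwrite('pics/w3.png',im[:,:,::-1])
s=r.get_state();p=cams.camera_params('wrist');np.save('w3.npy',[p['cx'],p['cy'],p['fx'],*p['eye'],*p['orientation']]);print(s['tool_pos'],s['q'].round(2),s['clock'])
print([(np.round(d['position'],4).tolist(),round(d['p'],2)) for d in models.place_of('wrist','board')])
print(unproj(p,[[240,240],[400,240]],.052))
```

```text
[0.50821949 0.29451809 0.1995506 ] [-0.11  0.87 -0.94  1.72  0.82  1.    0.22] 22.85
[([0.576, 0.2971, -0.0004], 0.79), ([0.5792, 0.294, -0.0057], 0.69)]
[[0.51581056 0.23064326]
 [0.51564265 0.36478258]]
```

View pics/w3.png

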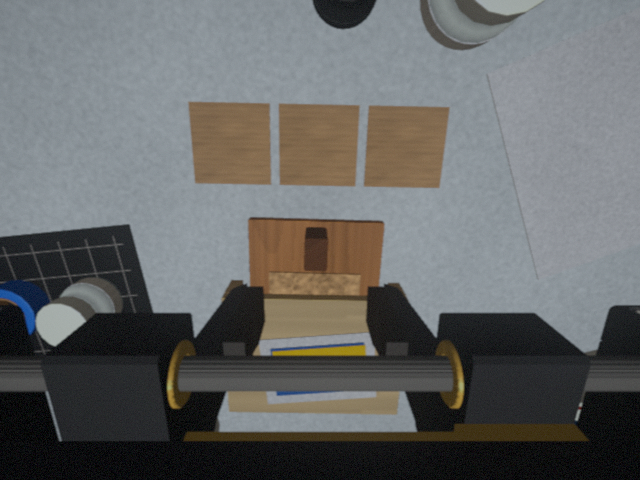

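Run:
```python
from h import *
p=cams.camera_params('wrist')
f=lambda pts,z:unproj(p,pts,z)
for n,c in dict(tin=[(190,101),(269,103),(271,185),(195,183)],roll=[(279,104),(358,105),(356,186),(280,185)],jar=[(367,106),(449,107),(440,188),(364,186)]).items(): print(n,f(c,0).mean(0).round(4))
print('fin',f([(306,237),(327,237),(327,271),(304,271)],.052).round(4).tolist(), f([(316,254)],.052))
e=f([(249,219),(383,222)],.012);print('board edge',e,np.degrees(np.arctan2(-(e[1]-e[0])[0],(e[1]-e[0])[1])))
e=f([(191,101),(449,107)],0);print('marks yaw',np.degrees(np.arctan2(-(e[1]-e[0])[0],(e[1]-e[0])[1])))
```

```text
tin [0.44   0.2169]
roll [0.4416 0.2966]
jar [0.443  0.3764]
fin [[0.513, 0.2862], [0.513, 0.3038], [0.5436, 0.3042], [0.5436, 0.2843]] [[0.52804216 0.29462715]]
board edge [[0.50734169 0.23154593]
 [0.51006014 0.35802729]] -1.2312626022875521
marks yaw -1.1464768896557007
```

Request:
{"fn": "jog_arm", "kwargs": {"turn": [[0, 0, 0.021], [0, 0, 0.021], [0, 0, 0.021], [0, 0, 0.021], [0, 0, 0.021], [0, 0, 0.021], [0, 0, 0.021], [0, 0, 0.021], [0, 0, 0.021], [0, 0, 0.021], [0, 0, 0.021], [0, 0, 0.021]], "translation": [[-0.02, 0.0005, 0.03], [-0.02, 0.0005, 0.07], [-0.02, 0.0005, 0.1], [-0.02, 0.0005, 0.13], [-0.02, 0.0005, 0.15], [-0.02, 0.0005, 0.1595], [-0.02, 0.0005, 0.1595], [-0.02, 0.0005, 0.1595], [-0.02, 0.0005, 0.1595], [-0.02, 0.0005, 0.1595], [-0.02, 0.0005, 0.1595], [-0.02, 0.0005, 0.1595]], "grip": [0.45, 0.45, 0.45, 0.45, 0.45, 0.45, 0.45, 1, 1, 1, 1, 1], "force": 45}}

```text
clock: 24.4
tool_pos: [0.5281, 0.2958, 0.0402]
eef_rot: [0.009, 1.0, -0.0, 0.0]
contact_force: [0.1, -1.4, 5.9]
opening: 0.223
finger_force: 44.9
```

Request:
{"fn": "jog_arm", "kwargs": {"turn": [[0, 0, 0], [0, 0, 0], [0, 0, 0], [0, 0, 0], [0, 0, 0], [0, 0, 0], [0, 0, 0], [0, 0, 0], [0, 0, 0], [0, 0, 0], [0, 0, 0], [0, 0, -0.02], [0, 0, -0.04], [0, 0, -0.06], [0, 0, -0.087], [0, 0, -0.087], [0, 0, -0.087], [0, 0, -0.087], [0, 0, -0.087], [0, 0, -0.087]], "translation": [[0.01, 0, 0], [0.03, 0, 0], [0.055, 0, 0], [0.08, 0, 0], [0.1, 0, 0], [0.105, 0, -0.015], [0.105, 0, -0.04], [0.105, -0.02, -0.05], [0.104, -0.06, -0.05], [0.103, -0.11, -0.05], [0.102, -0.16, -0.05], [0.1, -0.215, -0.05], [0.098, -0.27, -0.05], [0.096, -0.325, -0.05], [0.093, -0.38, -0.05], [0.09, -0.435, -0.05], [0.085, -0.49, -0.05], [0.08, -0.54, -0.05], [0.0765, -0.58, -0.05], [0.0765, -0.5975, -0.05]], "grip": [1, 1, 1, 1, 1, 1, 1, 1, 1, 1, 1, 1, 1, 1, 1, 1, 1, 1, 1, 1]}}

```text
clock: 26.9
tool_pos: [0.4379, -0.3045, 0.0891]
eef_rot: [-0.031, 1.0, -0.001, -0.001]
contact_force: [0.1, 0.9, -1.6]
opening: 0.225
finger_force: 44.9
```

Run:
```python
from h import *
im=cams.snapshot('wrist');cv2.imwrite('pics/w4.png',im[:,:,::-1])
im=cams.snapshot('top');cv2.imwrite('pics/t4.png',im[120:420,60:560,::-1])
s=r.get_state();print(s['clock'],s['tool_pos'],s['q'].round(2),s['opening'])
for n in ['jar','roll','tin','board']: print(n,[(np.round(d['position'],3).tolist(),round(d['p'],2)) for d in models.place_of('top',n)])
print(rect('top','board',.065))
```

```text
27.0 [ 0.43790739 -0.30378154  0.0890456 ] [ 0.93  0.93 -0.7   1.95  1.01  0.66  1.19] 0.21936189176496865
jar [([0.581, -0.293, -0.003], 0.75), ([0.323, 0.318, 0.0], 0.73), ([0.329, 0.416, 0.002], 0.71), ([0.593, 0.073, 0.005], 0.7)]
roll [([0.6, -0.009, 0.002], 0.81)]
tin [([0.614, -0.09, 0.004], 0.73)]
board [([0.488, -0.304, 0.05], 0.72)]
((0.5172799825668335, -0.3005327880382538), (0.08775001764297485, 0.13390764594078064), 2.596640110015869)
```

View pics/t4.png

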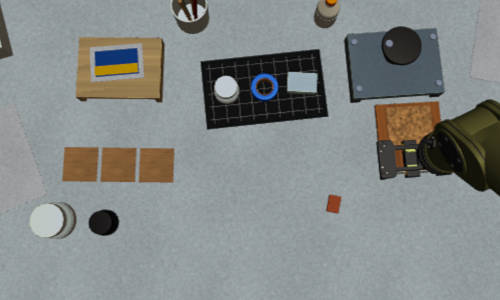

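View pics/w4.png

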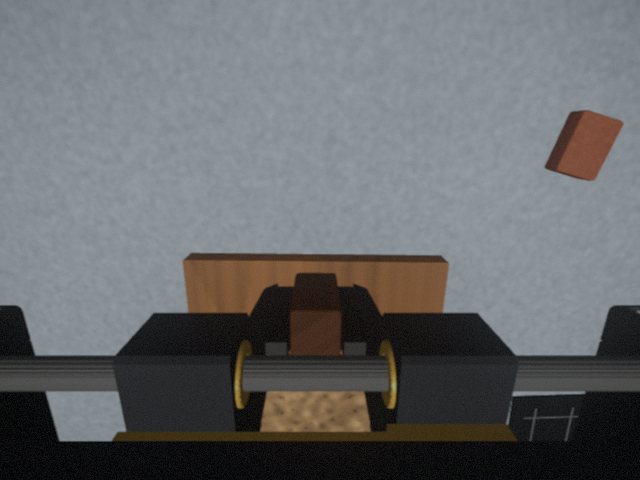

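Request:
{"fn": "jog_arm", "kwargs": {"turn": [[0, 0, 0], [0, 0, 0], [0, 0, 0], [0, 0, 0], [0, 0, 0], [0, 0, 0], [0, 0, 0], [0, 0, 0], [0, 0, 0], [0, 0, 0], [0, 0, 0], [0, 0, 0]], "translation": [[0, 0.0035, 0.015], [0, 0.0035, 0.035], [0, 0.0035, 0.046], [0, 0.0035, 0.049], [0, 0.0035, 0.049], [-0.01, 0.0035, 0.049], [-0.025, 0.0035, 0.049], [-0.04, 0.0035, 0.049], [-0.055, 0.0035, 0.049], [-0.07, 0.0035, 0.049], [-0.08, 0.0035, 0.049], [-0.085, 0.0035, 0.049]], "grip": [1, 1, 1, 1, 1, 1, 1, 1, 1, 1, 1, 1]}}

```text
clock: 28.75
tool_pos: [0.5262, -0.2903, 0.0407]
eef_rot: [-0.035, 0.999, 0.0, 0.0]
contact_force: [0.7, -0.2, -1.2]
opening: 0.225
finger_force: 44.9
```

Run:
```python
from h import *
s=r.get_state();print(s['clock'],s['tool_pos'],s['eef_rot'],s['contact_force'])
b=np.array([.578,-.291]);c,d=np.cos(.066),np.sin(.066);v=s['tool_pos'][:2]-b
print('fin in press',v@[c,d],v@[-d,c])
```

```text
28.75 [ 0.52617933 -0.29033838  0.04073606] [-3.47482684e-02  9.99396052e-01  8.12808997e-05  2.85962610e-04] [ 0.74934861 -0.17608647 -1.15244732]
fin in press -0.05166420664409919 0.004077858045368916
```

Request:
{"fn": "jog_arm", "kwargs": {"turn": [[0, 0, 0], [0, 0, 0], [0, 0, 0], [0, 0, 0], [0, 0, 0], [0, 0, 0]], "translation": [[-0.002, -0.002, 0.001], [-0.005, -0.003, 0.001], [-0.008, -0.003, 0.001], [-0.011, -0.003, 0.001], [-0.013, -0.003, 0.001], [-0.013, -0.003, 0.001]], "grip": [1, 1, 1, 1, 1, 1]}}

```text
clock: 29.5
tool_pos: [0.5365, -0.2934, 0.0402]
eef_rot: [-0.034, 0.999, -0.001, -0.002]
contact_force: [-5.6, -0.5, 5.9]
opening: 0.222
finger_force: 44.9
```

Request:
{"fn": "jog_arm", "kwargs": {"turn": [[0, 0, 0], [0, 0, 0], [0, 0, 0]], "translation": [[-0.001, 0, 0], [-0.002, 0, 0], [-0.002, 0, 0]], "grip": [1, 1, 1]}}

```text
clock: 29.88
tool_pos: [0.537, -0.2934, 0.0402]
eef_rot: [-0.034, 0.999, -0.001, -0.003]
contact_force: [-7.5, 0.8, 10.7]
opening: 0.223
finger_force: 44.9
```

Request:
{"fn": "jog_arm", "kwargs": {"turn": [[0, 0, 0], [0, 0, 0], [0, 0, 0], [0, 0, 0], [0, 0, 0], [0, 0, 0], [0, 0, 0], [0, 0, 0], [0, 0, 0]], "translation": [[0, 0, 0], [0, 0, 0], [0, 0, 0], [0, 0, -0.03], [0, 0, -0.07], [0.03, 0, -0.12], [0.07, 0, -0.17], [0.07, 0, -0.17], [0.07, 0, -0.17]], "grip": [0.45, 0.45, 0.45, 0.45, 0.45, 0.45, 0.45, 0.45, 0.45]}}

```text
clock: 31.0
tool_pos: [0.4709, -0.2977, 0.2095]
eef_rot: [-0.034, 0.999, -0.0, 0.0]
contact_force: [-0.1, 0.8, 0.5]
opening: 0.552
finger_force: 0.0
```

Run:
```python
from h import *
im=cams.snapshot('wrist');cv2.imwrite('pics/w5.png',im[:,:,::-1])
s=r.get_state();print(s['clock'],s['tool_pos'],s['q'].round(2),s['opening'])
for c in ['wrist','top','scene']:
    if c!='wrist': cams.snapshot(c)
    for n in ['board','press','jar','roll','tin']: print(c,n,[(np.round(d['position'],4).tolist(),round(d['p'],2)) for d in models.place_of(c,n)])
```

```text
31.05 [ 0.47093461 -0.2973161   0.20883318] [ 0.97  0.8  -0.88  1.8   0.76  0.92  1.39] 0.5478007413052602
wrist board [([0.5887, -0.2885, -0.0003], 0.81), ([0.5772, -0.29, -0.0007], 0.42)]
wrist press [([0.5771, -0.29, -0.0002], 0.63)]
wrist jar []
wrist roll [([0.5976, -0.0123, -0.0013], 0.87)]
wrist tin []
top board [([0.5838, -0.2892, -0.0002], 0.77)]
top press [([0.582, -0.2913, -0.001], 0.92)]
top jar [([0.3228, 0.3165, -0.0036], 0.7), ([0.5934, 0.0737, 0.004], 0.67), ([0.3286, 0.4133, 0.0028], 0.56)]
top roll [([0.6002, -0.0111, 0.0025], 0.85)]
top tin [([0.6146, -0.0913, 0.0028], 0.69), ([0.5895, -0.289, 0.0006], 0.46)]
scene board [([0.586, -0.2914, 0.0027], 0.68)]
scene press [([0.5778, -0.2884, -0.001], 0.83), ([0.758, -0.1441, 0.0009], 0.68)]
scene jar [([0.596, 0.066, 0.0018], 0.94), ([0.3273, 0.4161, 0.0026], 0.92), ([0.3196, 0.3159, 0.0025], 0.89)]
scene roll [([0.6052, -0.0123, 0.0037], 0.86)]
scene tin [([0.5759, 0.2945, 0.0003], 0.58), ([0.6146, -0.0941, -0.0022], 0.57)]
```

View pics/w5.png

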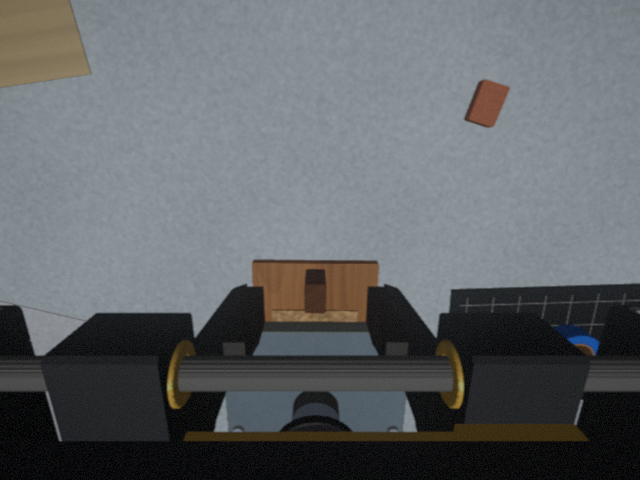

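Request:
{"fn": "jog_arm", "kwargs": {"turn": [[0, 0, 0.17], [0, 0, 0.34], [0, 0, 0.51], [0, 0, 0.68], [0, 0, 0.85], [0, 0, 1.02], [0, 0, 1.19], [0, 0, 1.36], [0, 0, 1.53], [0, 0, 1.684], [0, 0, 1.684], [0, 0, 1.684], [0, 0, 1.684], [0, 0, 1.684], [0, 0, 1.684], [0, 0, 1.684], [0, 0, 1.684], [0, 0, 1.684], [0, 0, 1.684], [0, 0, 1.684]], "translation": [[-0.01, 0.04, 0], [-0.02, 0.09, 0], [-0.04, 0.14, 0], [-0.07, 0.18, 0], [-0.1, 0.197, 0], [-0.13, 0.197, 0], [-0.154, 0.197, 0], [-0.154, 0.197, 0.03], [-0.154, 0.197, 0.05], [-0.154, 0.197, 0.06], [-0.154, 0.197, 0.08], [-0.154, 0.197, 0.11], [-0.154, 0.197, 0.14], [-0.154, 0.197, 0.165], [-0.154, 0.197, 0.1805], [-0.154, 0.197, 0.1805], [-0.154, 0.197, 0.1805], [-0.154, 0.197, 0.1805], [-0.154, 0.197, 0.1805], [-0.154, 0.197, 0.1805]], "grip": [0.3, 0.3, 0.3, 0.3, 0.3, 0.3, 0.3, 0.3, 0.3, 0.3, 0.3, 0.3, 0.3, 0.3, 0.3, 0.3, 1, 1, 1, 1], "force": 20}}

```text
clock: 34.4
tool_pos: [0.6112, -0.0904, 0.0302]
eef_rot: [0.723, 0.691, 0.0, 0.001]
contact_force: [-1.0, -0.5, 6.5]
opening: 0.466
finger_force: 20.0
```

Run:
```python
from h import *
print(rel([.440,.217,.0255]))
```

```text
t 34.4 [ 0.6112 -0.0904  0.0302] yaxis [ 0.999 -0.044  0.001]
[[0.2995, -0.1846, 0.0044]]
```

Request:
{"fn": "jog_arm", "kwargs": {"turn": [[0, 0, 0], [0, 0, 0], [0, 0, 0], [0, 0, 0], [0, 0, 0], [0, 0, 0], [0, 0, 0], [0, 0, 0], [0, 0, 0], [0, 0, 0], [0, 0, 0], [0, 0, 0], [0, 0, 0], [0, 0, 0], [0, 0, 0], [0, 0, 0], [0, 0, 0], [0, 0, 0], [0, 0, 0], [0, 0, 0]], "translation": [[0, 0, -0.03], [0, 0, -0.07], [0, 0, -0.1], [0.04, -0.025, -0.1], [0.09, -0.055, -0.1], [0.14, -0.086, -0.1], [0.19, -0.117, -0.1], [0.24, -0.148, -0.1], [0.285, -0.176, -0.1], [0.2995, -0.1846, -0.09], [0.2995, -0.1846, -0.06], [0.2995, -0.1846, -0.03], [0.2995, -0.1846, -0.01], [0.2995, -0.1846, 0], [0.2995, -0.1846, 0.0035], [0.2995, -0.1846, 0.0035], [0.2995, -0.1846, 0.0035], [0.2995, -0.1846, 0.0035], [0.2995, -0.1846, -0.05], [0.2995, -0.1846, -0.1]], "grip": [1, 1, 1, 1, 1, 1, 1, 1, 1, 1, 1, 1, 1, 1, 1, 0.3, 0.3, 0.3, 0.3, 0.3]}}

```text
clock: 36.9
tool_pos: [0.439, 0.2168, 0.1299]
eef_rot: [0.722, 0.691, -0.001, -0.0]
contact_force: [1.1, 0.1, 0.2]
opening: 0.697
finger_force: 0.0
```

Run:
```python
from h import *
print(rel([[.6025,-.0115,.13],[.6025,-.0115,.0265]]))
```

```text
t 36.9 [0.439  0.2168 0.1299] yaxis [ 0.999 -0.044 -0.001]
[[-0.2209, 0.1733, -0.0], [-0.2208, 0.1735, 0.1035]]
```

Request:
{"fn": "jog_arm", "kwargs": {"turn": [[0, 0, -0.044], [0, 0, -0.044], [0, 0, -0.044], [0, 0, -0.044], [0, 0, -0.044], [0, 0, -0.044], [0, 0, -0.044], [0, 0, -0.044], [0, 0, -0.044], [0, 0, -0.044], [0, 0, -0.044], [0, 0, -0.044], [0, 0, -0.044], [0, 0, -0.044], [0, 0, -0.044], [0, 0, -0.044]], "translation": [[-0.04, 0.031, 0], [-0.08, 0.063, 0], [-0.13, 0.102, 0], [-0.18, 0.141, 0], [-0.21, 0.165, 0], [-0.2208, 0.1734, 0], [-0.2208, 0.1734, 0.03], [-0.2208, 0.1734, 0.06], [-0.2208, 0.1734, 0.09], [-0.2208, 0.1734, 0.103], [-0.2208, 0.1734, 0.103], [-0.2208, 0.1734, 0.103], [-0.2208, 0.1734, 0.103], [-0.2208, 0.1734, 0.103], [-0.2208, 0.1734, 0.103], [-0.2208, 0.1734, 0.103]], "grip": [0.14, 0.14, 0.14, 0.14, 0.14, 0.14, 0.14, 0.14, 0.14, 0.14, 0.14, 1, 1, 1, 1, 1], "force": 15}}

```text
clock: 38.9
tool_pos: [0.6036, -0.011, 0.0273]
eef_rot: [0.707, 0.707, 0.001, 0.001]
contact_force: [-1.6, -0.0, 5.5]
opening: 0.663
finger_force: 15.0
```

Run:
```python
from h import *
print(rel([.4413,.2967,.0235]))
```

```text
t 38.9 [ 0.6036 -0.011   0.0273] yaxis [ 1.    -0.     0.002]
[[0.3077, -0.1623, 0.0036]]
```

Request:
{"fn": "jog_arm", "kwargs": {"turn": [[0, 0, 0], [0, 0, 0], [0, 0, 0], [0, 0, 0], [0, 0, 0], [0, 0, 0], [0, 0, 0], [0, 0, 0], [0, 0, 0], [0, 0, 0], [0, 0, 0], [0, 0, 0], [0, 0, 0], [0, 0, 0], [0, 0, 0], [0, 0, 0], [0, 0, 0], [0, 0, 0], [0, 0, 0], [0, 0, 0]], "translation": [[0, 0, -0.03], [0, 0, -0.07], [0, 0, -0.1], [0.04, -0.021, -0.1], [0.09, -0.047, -0.1], [0.14, -0.074, -0.1], [0.19, -0.1, -0.1], [0.24, -0.126, -0.1], [0.285, -0.15, -0.1], [0.308, -0.162, -0.09], [0.308, -0.162, -0.06], [0.308, -0.162, -0.03], [0.308, -0.162, -0.01], [0.308, -0.162, 0], [0.308, -0.162, 0.0035], [0.308, -0.162, 0.0035], [0.308, -0.162, 0.0035], [0.308, -0.162, 0.0035], [0.308, -0.162, -0.05], [0.308, -0.162, -0.1]], "grip": [1, 1, 1, 1, 1, 1, 1, 1, 1, 1, 1, 1, 1, 1, 1, 0.15, 0.15, 0.15, 0.15, 0.15]}}

```text
clock: 41.4
tool_pos: [0.4406, 0.2966, 0.127]
eef_rot: [0.707, 0.707, -0.001, -0.0]
contact_force: [0.6, 1.4, 0.2]
opening: 0.846
finger_force: 0.0
```

Run:
```python
from h import *
print(rel([[.5952,.0695,.13],[.5952,.0695,.046]]))
```

```text
t 41.4 [0.4406 0.2966 0.127 ] yaxis [ 1.     0.    -0.001]
[[-0.2271, 0.1546, -0.003], [-0.227, 0.1547, 0.081]]
```

Request:
{"fn": "jog_arm", "kwargs": {"turn": [[0, 0, 0], [0, 0, 0], [0, 0, 0], [0, 0, 0], [0, 0, 0], [0, 0, 0], [0, 0, 0], [0, 0, 0], [0, 0, 0], [0, 0, 0], [0, 0, 0], [0, 0, 0], [0, 0, 0], [0, 0, 0], [0, 0, 0], [0, 0, 0]], "translation": [[-0.04, 0.027, 0], [-0.08, 0.054, 0], [-0.13, 0.088, 0], [-0.18, 0.122, 0], [-0.21, 0.143, 0], [-0.227, 0.1547, 0], [-0.227, 0.1547, 0.02], [-0.227, 0.1547, 0.045], [-0.227, 0.1547, 0.07], [-0.227, 0.1547, 0.081], [-0.227, 0.1547, 0.081], [-0.227, 0.1547, 0.081], [-0.227, 0.1547, 0.081], [-0.227, 0.1547, 0.081], [-0.227, 0.1547, 0.081], [-0.227, 0.1547, 0.081]], "grip": [0.2, 0.2, 0.2, 0.2, 0.2, 0.2, 0.2, 0.2, 0.2, 0.2, 0.2, 1, 1, 1, 1, 1], "force": 20}}

```text
clock: 43.4
tool_pos: [0.596, 0.07, 0.046]
eef_rot: [0.707, 0.707, 0.0, 0.0]
contact_force: [-0.8, 0.1, 6.9]
opening: 0.56
finger_force: 20.2
```

Run:
```python
from h import *
print(rel([.4428,.3765,.043]))
```

```text
t 43.4 [0.596 0.07  0.046] yaxis [ 1.    -0.     0.001]
[[0.3065, -0.1532, 0.0028]]
```

Request:
{"fn": "jog_arm", "kwargs": {"turn": [[0, 0, 0], [0, 0, 0], [0, 0, 0], [0, 0, -0.1], [0, 0, -0.2], [0, 0, -0.3], [0, 0, -0.4], [0, 0, -0.436], [0, 0, -0.436], [0, 0, -0.436], [0, 0, -0.436], [0, 0, -0.436], [0, 0, -0.436], [0, 0, -0.436], [0, 0, -0.436], [0, 0, -0.436], [0, 0, -0.436], [0, 0, -0.436], [0, 0, -0.436], [0, 0, -0.436]], "translation": [[0, 0, -0.03], [0, 0, -0.07], [0, 0, -0.1], [0.04, -0.02, -0.1], [0.09, -0.045, -0.1], [0.14, -0.07, -0.1], [0.19, -0.095, -0.1], [0.24, -0.12, -0.1], [0.285, -0.143, -0.1], [0.3065, -0.153, -0.09], [0.3065, -0.153, -0.06], [0.3065, -0.153, -0.03], [0.3065, -0.153, -0.01], [0.3065, -0.153, 0], [0.3065, -0.153, 0.003], [0.3065, -0.153, 0.003], [0.3065, -0.153, 0.003], [0.3065, -0.153, 0.003], [0.3065, -0.153, -0.05], [0.3065, -0.153, -0.1]], "grip": [1, 1, 1, 1, 1, 1, 1, 1, 1, 1, 1, 1, 1, 1, 1, 0.2, 0.2, 0.2, 0.2, 0.2]}}

```text
clock: 45.9
tool_pos: [0.4423, 0.3762, 0.1461]
eef_rot: [0.537, 0.843, -0.0, -0.0]
contact_force: [-0.6, 0.7, 0.1]
opening: 0.797
finger_force: 0.0
```

Request:
{"fn": "jog_arm", "kwargs": {"turn": [[0, 0, 0.15], [0, 0, 0.3], [0, 0, 0.436], [0, 0, 0.436], [0, 0, 0.436], [0, 0, 0.436]], "translation": [[-0.02, 0, -0.05], [-0.06, -0.02, -0.11], [-0.1, -0.04, -0.12], [-0.1, -0.04, -0.12], [-0.1, -0.04, -0.12], [-0.1, -0.04, -0.12]], "grip": [0.2, 0.2, 0.2, 0.2, 0.2, 0.2]}}

```text
clock: 46.65
tool_pos: [0.448, 0.2702, 0.2646]
eef_rot: [0.706, 0.708, -0.0, -0.001]
contact_force: [0.0, 0.9, -0.4]
opening: 0.802
finger_force: 0.0
```

Run:
```python
from h import *
im=cams.snapshot('wrist');cv2.imwrite('pics/w6.png',im[:,:,::-1])
s=r.get_state();print(s['clock'],s['tool_pos'],s['contact_force'])
for c in ['wrist','top']:
    if c!='wrist': im=cams.snapshot(c);cv2.imwrite('pics/t6.png',im[120:420,60:560,::-1])
    for n,z in [('jar',.056),('roll',.024),('tin',.03),('board',.012)]: print(c,n,[(np.round(d['position'],4).tolist(),round(d['p'],2)) for d in models.place_of(c,n)])
```

```text
46.7 [0.44801776 0.27009564 0.26455665] [ 0.45449206 -0.19624593 -0.37905344]
wrist jar [([0.3278, 0.4163, -0.0047], 0.96), ([0.3247, 0.3153, 0.0024], 0.89), ([0.4413, 0.3719, 0.0005], 0.83)]
wrist roll [([0.438, 0.2976, 0.0], 0.76)]
wrist tin [([0.4395, 0.219, 0.0032], 0.93)]
wrist board []
top jar [([0.3291, 0.4155, 0.001], 0.88)]
top roll []
top tin [([0.4424, 0.2161, 0.0009], 0.61)]
top board [([0.5872, -0.2909, -0.0007], 0.64)]
```

View pics/w6.png

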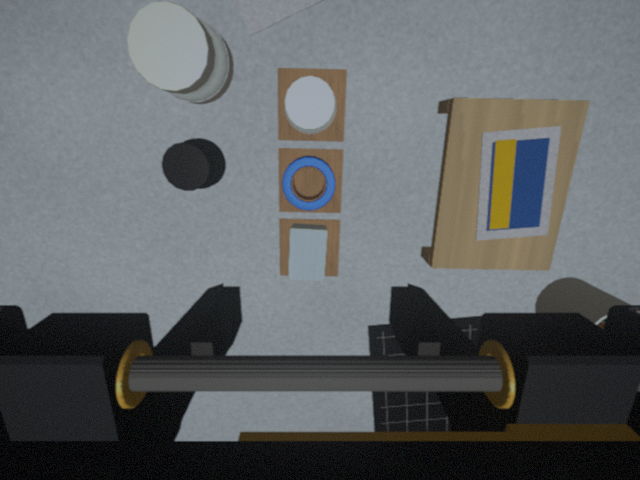

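View pics/t6.png

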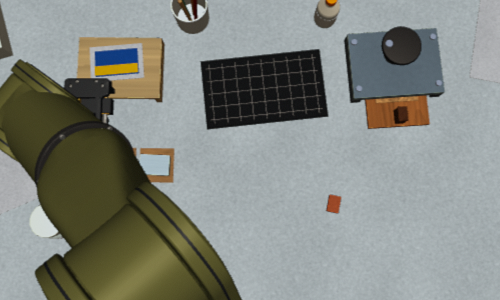

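The wrist picture shows the jar (310,103), roll (309,182) and tin (308,253) upright and centred on their marks. The top view shows the board straight under the press head, with its grip at (400,114) towards the robot, and the wax block untouched. I'm handing the job in.

```bash
python3 -c "
from plant import r
print(r.finish_job())"
```

```text
the job is handed in; nothing more can be done
None
```

The job is handed in after about 47 s of robot time: the final pictures show the board straight and home under the press head, grip towards the robot, with jar, roll and tin upright on their own marks; no verdict came back.

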